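# Unlock the contact grill and hold its lid open at 30 degrees

## Task

Let me get my sandwich into the grill: pull the red lock knob on its right side all the way out to its stop so that the lid pops ajar, let the knob spring back, then raise the lid by its front handle and keep holding it there at 30 degrees open, which is enough to slide the sandwich in and well clear of the wall shelf above. The lid does not stay up by itself, so finish with the handle still in the gripper; do not push the other things on the worktop about.

Things in the scene. Friction and masses are not known exactly. Their poses are not given: they have to be found in the camera images.
- grill: Closed contact grill (panini press) standing firmly on the worktop, black base and brushed-steel lid, 220 mm deep (x) and 250 mm wide (y), 99 mm high; fixed, but its place and yaw change. Origin: centre of its underside; own -x is its front with the handle, -y its right side with the lock, z up
- lid_angle (a joint): angle of the lid in rad: 0 shut, grows as the lid opens upward, 0.524 is 30 degrees. Hinge at the back (point lid_hinge). Locked at the start. When unlocked, a hinge spring lifts it to about 0.1 to 0.15 rad and it rests there ajar; above that spring and weight pull it back down, with about 6 to 8 N at the handle at 30 degrees
- lid_hinge (a point): point on the middle of the lid's hinge axis, 115 mm behind the grill's origin, 75 mm above the worktop; the axis runs along the grill's y
- grill_lid: the lid with its front handle (black round bar on two steel brackets); origin on the middle of the hinge axis, axes as the grill's when shut
- handle_bar (a point): middle of the black round handle bar, 16 mm thick, 116 mm free length between the brackets, along the grill's y; when shut 168 mm in front of the grill's origin and 82 mm above the worktop; free gap of 50 mm between bar and lid edge, and free underneath; 283 mm from the hinge axis
- lid_lock (a joint): how far the lock is pulled out, in m: 0 sprung home, 0.020 at its stop. It slides level to the grill's -y (outward on the right side) against a spring of about 4 N at home to 9 N at the stop and springs back when let go. The lid comes free once it is out by about 12 mm
- lock_knob (a point): middle of the red lock knob, a ribbed cylinder 22 mm thick and 34 mm long, its axis along the grill's y; at home 40 mm in front of and 200 mm to the right (-y) of the grill's origin, 83 mm above the worktop; moves with the lock; 12 mm of clear shaft between it and the black boss it slides in (boss 44 mm wide along x, 100 mm high)
- plate: white plate, 190 mm across, left front; leave alone
- mug: white mug, 80 mm across and 91 mm high, left; leave alone
- pepper_mill: brown wooden mill, 58 mm across and 170 mm high, on the right; leave alone
- salt_shaker: glass shaker with grey top, 44 mm across and 90 mm high, on the right; leave alone
- spice_jar: glass jar with dark lid, 41 mm across and 105 mm high, on the right; leave alone
- butter_dish: small white footed dish, 88 mm across and 34 mm high, right front; leave alone
- teaspoon: steel teaspoon 138 mm long, right front; leave alone

How it is judged (in metres and radians):
On the way, in this order (a step that is already met when the one before it is completed fails the run):
1. the lock knob is pulled out to its stop (value of joint lid_lock above 0.017 m), for 0.1 s.
2. the knob has sprung back home with the lid popped ajar (value of joint lid_lock below 0.004 m and value of joint lid_angle above 0.05 rad), for 0.1 s.
At the end, for the whole second after the job is handed in: the lid stands still at 30 degrees, within 6 degrees either way, carried by the fingers at its front handle (more than 1.5 N, tool centre within 70 mm of the middle of the bar), and the lock knob is back home (value of joint lid_angle between 0.419 and 0.628 rad and velocity of joint lid_angle between -0.05 and 0.05 rad/s and contact force between the fingers and grill_lid above 1.5 N and distance between the grasp point and handle_bar below 0.07 m and value of joint lid_lock below 0.004 m); the arm keeps its last pose, push and grip.
It fails at once if a bystander is pushed more than 30 mm (distance of any of plate, mug, pepper_mill, salt_shaker, spice_jar, butter_dish, teaspoon from where it was at the start of the episode above 0.03 m).
It also fails if it takes over 45 s, if anything falls off the work surface, if the arm or the gripper's body presses on something with over 40 N, if the wrist force passes 120 N, or if a joint passes its speed limit or range.

## Robot

A 7-joint arm with a two-finger parallel gripper is mounted at the origin on a cart in front of the work surface, level with it; the furniture and walls round the work are solid. World frame = base frame: x ahead of the robot, y to its left, z up, the work surface at z = 0. Lengths are in m, angles in degrees, forces in N, time in s.
With the tool pointing down it reaches from about 0.425 to 0.875 m from the base axis. Payload 4.7 kg.
Tool frame: the origin (TCP) lies between the finger pads, 19 mm behind the fingertips; this is the grasp point; z points along the fingers, y is the line along which they close (so a half turn about z gives the same grasp; the last joint's range is limited). The gripper opens to 87 mm and grips with 3 to 60 N. Pads are 19 mm wide; open, the fingers measure 117 mm over their backs; the gripper's body (75 mm by 190 mm) begins 51 mm behind the grasp point.
Start: joints at [-65.884, 18.392, -4.016, 83.108, 1.295, 78.541, -3.26], TCP at [0.257, 0.597, 0.241] pointing down, gripper open.
Joint ranges: [-163.93, 163.93], [-17.29, 119.83], [-79.2, 71.16], [3.27, 140.29], [-89.18, 269.18], [5.43, 117.66], [-154.24, 154.24]. Speed limits (degrees/s): [147.25, 147.25, 180, 180, 180, 180, 180].

## Interface

Orientations are given as [roll, pitch, yaw] about the fixed x, y, z axes, in that order (R = Rz(yaw) Ry(pitch) Rx(roll)).
In Python, from cell import env gives the robot as it stands. The module is installed in compiled form; this text tells all that it offers.
- The arm moves only by the tool step_arm, never from a script. Its argument "rows" is a list of rows, each an object with "angular": the turn, a rotation vector about the tool's x, y, z in units of pi rad (1.0 is pi rad), a list of three; "slide": the shift along the tool's x, y, z in units of 500 mm (1.0 is 500 mm), a list of three; "jaw": the opening, from 0 (shut) to 1 (fully open). A call has 1 to 10 rows; each row shifts and turns the commanded pose from where the row before left it, along the tool's axes as they then stand; what a row does not reach is not made up. A row lasts 1/8 s, in which the tool goes at most 62.5 mm and 10.7 degrees, less where a joint would pass 70% of its speed; a pose out of reach is approached as far as the arm can. A call with a number of a shift or a turn outside -1 to 1 is refused whole. A call with a gripper value outside its range is refused whole. The fingers move at their own pace and stop on an object; "newtons" is the grip in N (left out, the last holds). Time passes only in rows, so rows that do not move let the fingers close. It gives the time, the measured TCP pose, the force, the opening and the grip force at its end, in the units of the state.
- env.get_obs(): the state, without advancing time (a new reading comes with each control period).
- env.read_camera(name): name is "side" or "top"; returns the picture (384x512x3 uint8, red, green, blue); there is no depth.
- env.camera_info(name): a dict with "fx", "fy", "cx", "cy" (pixels), "k1" (the pictures are not rectified: a ray, as slopes to the right and down, at radius r is drawn at 1 + k1 r^2 times it, then the intrinsics apply), "R" (3x3) and "t" (3): a world point X has camera coordinates R X + t. Camera axes: x right, y down, z forward; pixel columns grow to the right and rows downward; lengths in m; the calibration is good to about 2 mm. A picture is of the moment at which its call begins. camera_info takes no time and is no camera call.
- env.sign_off(): hands the job in; it is judged then, once.
The state is a dict: "time_s": time; "qpos": joint angles; "joint_velocities": joint speeds; "effort": joint torques, N m; "tool_pos": TCP position; "tool_rot": TCP orientation; "force": force on the tool from outside, world axes, zero at the start; "wrist_torque": the same for the moment, N m; "grip_width": finger opening in m; "grasp_force": force on a finger pad.
Only numpy, scipy, OpenCV 4.12 (cv2) and the standard library are available. Lean on these libraries where they do the work, as an engineer would, in place of code of your own. Each camera call takes 0.05 s, during which the arm holds its last target. There are 200 camera calls.

## Working session

There is one attempt and no reset: what is moved stays moved. The work goes in short steps, Python scripts to look and compute and a tool call to move; the robot and the scene stay as the last step left them, time stands still between calls to the robot, and variables do not carry over. Pictures are saved under pics/ and viewed, at most 10 in all, crops included, and the job is handed in when it is done.

Besides the shell and the picture viewer there is one more tool, called by a JSON object that holds its "fn" and its "kwargs". step_arm: Moves the arm, as the interface text tells. Shifts and turns lie within -1 to 1; 1 stands for 500 mm of shift or pi rad of turn. Its arguments: {"type":"object","properties":{"rows":{"type":"array"},"newtons":{"type":"number"}},"required":["rows"]}

```bash
mkdir -p pics
cat > h.py <<'E'
import numpy as np, cv2
from cell import env
from scipy.spatial.transform import Rotation as Ro
def ray(name,u,v):
    c=env.camera_info(name);R=np.array(c["R"]);t=np.array(c["t"])
    K=np.array([[c["fx"],0,c["cx"]],[0,c["fy"],c["cy"]],[0,0,1.]])
    p=cv2.undistortPoints(np.array([[[u,v]]],float),K,np.array([c["k1"],0,0,0.]))[0,0]
    # model: distorted = s*(1+k1 r^2), as OpenCV
    return -R.T@t, R.T@np.array([p[0],p[1],1.])
def plane(name,u,v,z):
    o,d=ray(name,u,v);return o+d*(z-o[2])/d[2]
def proj(name,X):
    c=env.camera_info(name);P=np.array(c["R"])@X+np.array(c["t"]);s=P[:2]/P[2];s=s*(1+c["k1"]*(s@s))
    return np.array([c["fx"]*s[0]+c["cx"],c["fy"]*s[1]+c["cy"]])
def two(a,b):
    (o1,d1),(o2,d2)=ray("side",*a),ray("top",*b)
    A=np.stack([d1,-d2],1);s=np.linalg.lstsq(A,o2-o1,rcond=None)[0]
    p,q=o1+s[0]*d1,o2+s[1]*d2
    return (p+q)/2,np.linalg.norm(p-q)
E
python3 - <<'E'
from h import *
for n in("side","top"):
    im=env.read_camera(n);cv2.imwrite(f"pics/{n}0.png",im[:,:,::-1])
    hsv=cv2.cvtColor(im,cv2.COLOR_RGB2HSV)
    m=(((hsv[...,0]<8)|(hsv[...,0]>172))&(hsv[...,1]>150)&(hsv[...,2]>60)).astype(np.uint8)
    k,l,s,c=cv2.connectedComponentsWithStats(m)
    for i in range(1,k):
        if s[i,4]>15: print(n,s[i],c[i])
    ci=env.camera_info(n);print(ci["fx"],ci["k1"],-np.array(ci["R"]).T@ci["t"])
print(env.get_obs())
E
```

```text
360.2584694306433 -0.02940737556543182 [0.55474599 1.14121689 0.95118917]
top [497  84   7   6  31] [500.32258065  86.74193548]
top [308 173   9   5  35] [312.25714286 174.68571429]
356.6494061192457 -0.06064582478173374 [0.3305133  0.01700526 1.21050518]
{'time_s': 0.1, 'qpos': array([-65.88207863,  18.43470319,  -4.0155497 ,  83.16975062,
         1.29444194,  78.54017784,  -3.26126525]), 'joint_velocities': array([-0.03674781, -0.09622095, -0.02830691, -0.15162447, -0.03449794,
       -0.10504396, -0.05975934]), 'effort': array([ 2.68180656e-04, -4.92569125e+01, -4.05537849e-01, -3.13399637e+01,
       -6.39991555e-02,  3.94773670e-02,  1.12851985e-04]), 'tool_pos': array([0.25706254, 0.59649222, 0.24025598]), 'tool_rot': array([-1.79900571e+02,  4.97121950e-03,  1.56690359e+02]), 'force': array([-0.05481841, -0.07901184, -0.63538861]), 'wrist_torque': array([ 0.03652894,  0.01560203, -0.01511999]), 'grasp_force': 0.0, 'grip_width': 0.08748310347628353}
```

View pics/side0.png

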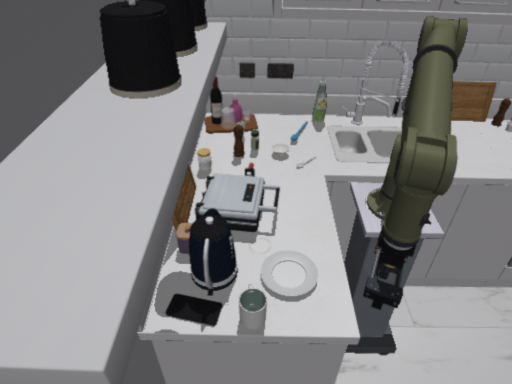

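View pics/top0.png

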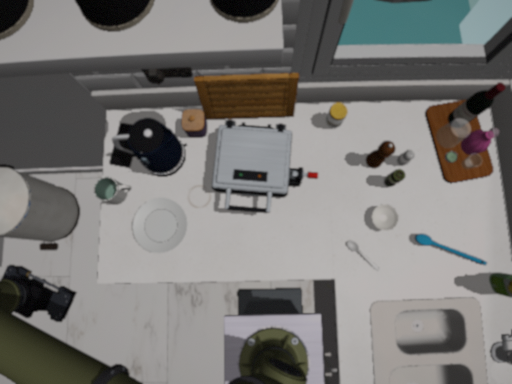

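The top view shows the grill at about (253,160), with its front handle bar at about (248,207) and the red knob at (312,175). The mill, shaker and jar are at about (380,155), (405,157) and (395,178). In the side view the grill is at about (238,197) with the knob near (251,168) and the handle near (272,197). Next I'll crop in closer for measurement.

Run:
```python
from h import *
a=cv2.imread("pics/side0.png")[140:240,190:300];b=cv2.imread("pics/top0.png")[110:225,200:330]
r=lambda x,s:cv2.resize(x,None,fx=s,fy=s,interpolation=cv2.INTER_CUBIC)
A=r(a,5);cv2.imwrite("pics/sidec.png",A)
B=r(b,5);cv2.imwrite("pics/topc.png",B)
k=plane("top",312.26,174.69,.09);print("knob",k)
im=cv2.cvtColor(cv2.imread("pics/side0.png"),cv2.COLOR_BGR2HSV)[150:190,235:265]
m=(((im[...,0]<10)|(im[...,0]>170))&(im[...,1]>100));ys,xs=np.nonzero(m);print(xs.mean()+235,ys.mean()+150,len(xs))
if len(xs):print(two((xs.mean()+235,ys.mean()+150),(312.26,174.69)))
for n,p,z in [("mill",(380,158),0.),("shaker",(404,158),.0),("jar",(392,181),.0),("dish",(383,218),.03),("plate",(160,225),.01),("spoon",(350,245),0)]:print(n,plane("top",*p,z))
```

```text
knob [ 0.59465037 -0.14186607  0.09      ]
250.8235294117647 165.76470588235293 17
(array([ 0.59482308, -0.14252758,  0.08379925]), np.float64(0.002533550602422148))
mill [ 0.66977762 -0.39623689  0.        ]
shaker [ 0.66770378 -0.48151041  0.        ]
jar [ 0.58605129 -0.43102414  0.        ]
dish [ 0.4548744  -0.37841501  0.03      ]
plate [0.45249818 0.37189372 0.01      ]
spoon [ 0.37007308 -0.26949417  0.        ]
```

View pics/topc.png

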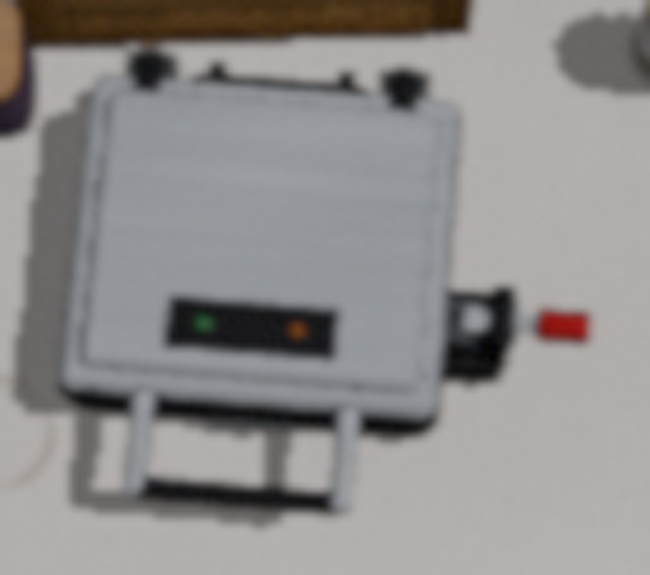

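View pics/sidec.png

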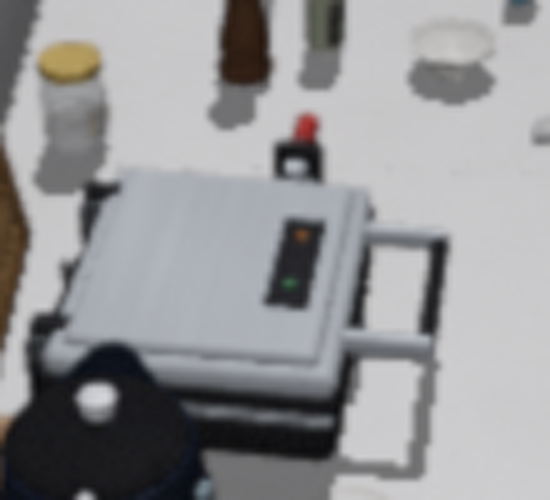

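The top crop gives the bar ends at about (228,207) and (267,210) in full-image pixels, and the side crop gives (277.6,189) and (275.6,206.5). The knob's two-view position is consistent to 2.5 mm, so I'll use these to work out the grill pose.

Run:
```python
from h import *
f=lambda x,y:(200+(x+.5)/5-.5,110+(y+.5)/5-.5)
L=plane("top",*f(142,488),.085);R=plane("top",*f(335,502),.085)
ang=lambda d:np.degrees(np.arctan2(d[1],d[0]))
print("bar",L,R,(L+R)/2,np.linalg.norm(L-R),"yaw",ang(L-R)-90)
print("mid2",two((276.6,198.0),f(238.5,495)))
a,b=plane("top",*f(100,80),.095),plane("top",*f(68,388),.095);print("left",ang(a-b))
a,b=plane("top",*f(460,103),.095),plane("top",*f(440,415),.095);print("right",ang(a-b))
a,b=plane("top",*f(68,388),.095),plane("top",*f(440,420),.095);print("front",ang(a-b)-90)
K=np.array([.5948,-.1425])
for g in(-3,-4,-5,-6,-7):
    M=Ro.from_euler('z',g,degrees=True).as_matrix()[:2,:2];o=K-M@[-.040,-.200];print(g,"origin",o,"bar",o+M@[-.168,0],"hinge",o+M@[.115,0])
o=env.get_obs();print(o["tool_pos"],o["tool_rot"])
```

```text
bar [0.49679452 0.13123621 0.085     ] [0.48459786 0.00825321 0.085     ] [0.49069619 0.06974471 0.085     ] 0.12358631545131313 yaw -5.663704005248832
mid2 (array([0.48979315, 0.07003162, 0.08104256]), np.float64(0.002935245085758928))
left -5.807913994320096
right -5.840805484518019
front -6.559337281124911
-3 origin [0.64521237 0.05513247] bar [0.47744261 0.06392491] hinge [0.76005477 0.04911383]
-4 origin [0.64865386 0.05422255] bar [0.4810631  0.06594164] hinge [0.76337372 0.04620056]
-5 origin [0.65207894 0.05325271] bar [0.48471823 0.06789487] hinge [0.76664133 0.0432298 ]
-6 origin [0.65548657 0.05222324] bar [0.48840689 0.06978402] hinge [0.76985659 0.04020247]
-7 origin [0.65887571 0.05113446] bar [0.49212796 0.07160851] hinge [0.77301852 0.03711948]
[0.25706254 0.59649222 0.24025598] [-1.79900571e+02  4.97121950e-03  1.56690359e+02]
```

{"fn": "step_arm", "kwargs": {"rows": [{"angular":[0,0,0.0505],"slide":[0,0,-0.02],"jaw":1},{"angular":[0,0,0.0505],"slide":[0,0,-0.02],"jaw":1},{"angular":[0,0,0.0505],"slide":[0,0,-0.02],"jaw":1},{"angular":[0,0,0.0505],"slide":[0,0,-0.02],"jaw":1},{"angular":[0,0,0.0505],"slide":[0,0,-0.02],"jaw":1},{"angular":[0,0,0.0505],"slide":[0,0,-0.02],"jaw":1},{"angular":[0,0,0.0505],"slide":[0,0,-0.02],"jaw":1},{"angular":[0,0,0.0505],"slide":[0,0,-0.02],"jaw":1}]}}

```text
time_s: 1.1
tool_pos: [0.2571, 0.5967, 0.3209]
tool_rot: [-180.0, 0.1, 83.7]
force: [1.0, 1.0, -0.0]
grip_width: 0.0869
grasp_force: 0.0
```

```bash
cat >> h.py <<'E'
def to(p):
    o=env.get_obs();M=Ro.from_euler('xyz',o["tool_rot"],degrees=True).as_matrix()
    print("t",o["time_s"],"pos",o["tool_pos"].round(4),"rot",o["tool_rot"].round(2),"F",o["force"].round(1),"w",o["grip_width"],"slide",(M.T@(np.array(p)-o["tool_pos"])/.5).round(4))
E
python3 -c "
from h import *
to([.5948,-.1425,.25])"
```

```text
t 1.1 pos [0.2571 0.5967 0.3209] rot [-1.7999e+02  6.0000e-02  8.3680e+01] F [ 1.  1. -0.] w 0.08688702101298755 slide [-1.3949  0.8342  0.1432]
```

{"fn": "step_arm", "kwargs": {"rows": [{"angular":[0,0,0],"slide":[-0.087,0.052,0],"jaw":1},{"angular":[0,0,0],"slide":[-0.087,0.052,0],"jaw":1},{"angular":[0,0,0],"slide":[-0.087,0.052,0],"jaw":1},{"angular":[0,0,0],"slide":[-0.087,0.052,0],"jaw":1},{"angular":[0,0,0],"slide":[-0.087,0.052,0],"jaw":1},{"angular":[0,0,0],"slide":[-0.087,0.052,0],"jaw":1},{"angular":[0,0,0],"slide":[-0.087,0.052,0],"jaw":1},{"angular":[0,0,0],"slide":[-0.087,0.052,0],"jaw":1}]}}

```text
time_s: 2.1
tool_pos: [0.4278, 0.2273, 0.321]
tool_rot: [-180.0, -0.0, 84.0]
force: [-0.1, 0.1, -0.1]
grip_width: 0.0867
grasp_force: 0.0
```

{"fn": "step_arm", "kwargs": {"rows": [{"angular":[0,0,0],"slide":[-0.087,0.052,0],"jaw":1},{"angular":[0,0,0],"slide":[-0.087,0.052,0],"jaw":1},{"angular":[0,0,0],"slide":[-0.087,0.052,0],"jaw":1},{"angular":[0,0,0],"slide":[-0.087,0.052,0],"jaw":1},{"angular":[0,0,0],"slide":[-0.087,0.052,0],"jaw":1},{"angular":[0,0,0],"slide":[-0.087,0.052,0],"jaw":1},{"angular":[0,0,0],"slide":[-0.087,0.052,0],"jaw":1},{"angular":[0,0,0],"slide":[-0.087,0.052,0],"jaw":1},{"angular":[0,0,0],"slide":[0,0,0],"jaw":1},{"angular":[0,0,0],"slide":[0,0,0],"jaw":1}]}}

```text
time_s: 3.35
tool_pos: [0.5976, -0.1383, 0.3206]
tool_rot: [-179.9, -0.0, 84.0]
force: [0.7, -0.3, -0.3]
grip_width: 0.087
grasp_force: 0.0
```

```bash
python3 -c "
from h import *
to([.5948,-.1425,.083])"
```

```text
t 3.35 pos [ 0.5976 -0.1383  0.3206] rot [-1.7993e+02 -3.0000e-02  8.3970e+01] F [ 0.7 -0.3 -0.3] w 0.08702393087956058 slide [-0.0091 -0.0041  0.4753]
```

{"fn": "step_arm", "kwargs": {"rows": [{"angular":[0,0,0],"slide":[-0.014,-0.004,0.08],"jaw":1},{"angular":[0,0,0],"slide":[0,0,0.08],"jaw":1},{"angular":[0,0,0],"slide":[0,0,0.08],"jaw":1},{"angular":[0,0,0],"slide":[0,0,0.08],"jaw":1},{"angular":[0,0,0],"slide":[0,0,0.08],"jaw":1},{"angular":[0,0,0],"slide":[0,0,0.075],"jaw":1},{"angular":[0,0,0],"slide":[0,0,0],"jaw":1},{"angular":[0,0,0],"slide":[0,0,0],"jaw":1}]}}

```text
time_s: 4.35
tool_pos: [0.5961, -0.1447, 0.0854]
tool_rot: [179.9, -0.0, 84.1]
force: [0.2, -0.5, 0.5]
grip_width: 0.0868
grasp_force: 0.0
```

```bash
python3 -c "
from h import *
to([.5948,-.1425,.083])
b=env.read_camera('top')[110:225,200:330,::-1]
a=env.read_camera('side')[120:220,190:320,::-1]
r=lambda x:cv2.resize(x,None,fx=4,fy=4,interpolation=cv2.INTER_CUBIC)
cv2.imwrite('pics/k1.png',cv2.vconcat([r(a)[:290],r(b)[:300]]))"
```

```text
t 4.35 pos [ 0.5961 -0.1447  0.0854] rot [ 1.7988e+02 -3.0000e-02  8.4060e+01] F [ 0.2 -0.5  0.5] w 0.086808720830189 slide [ 0.0041 -0.0031  0.0047]
```

View pics/k1.png

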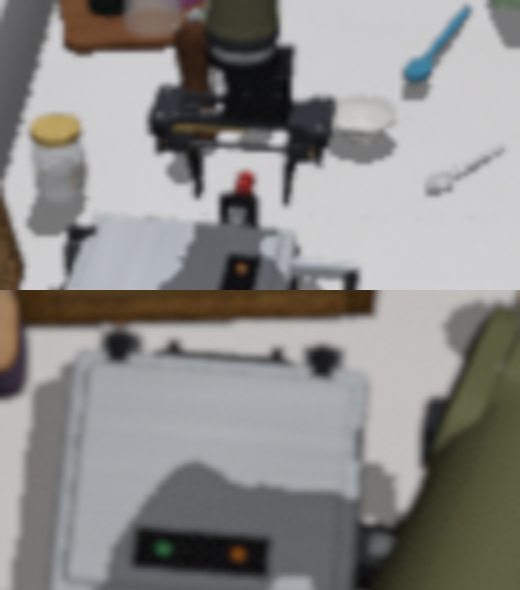

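In the side view the fingers (crop x of about 198 and 288) straddle the red knob at crop (245,183). The alignment looks centred, so I'll close on it.

{"fn": "step_arm", "kwargs": {"rows": [{"angular":[0,0,0],"slide":[0,0,0.003],"jaw":0},{"angular":[0,0,0],"slide":[0,0,0],"jaw":0},{"angular":[0,0,0],"slide":[0,0,0],"jaw":0},{"angular":[0,0,0],"slide":[0,0,0],"jaw":0},{"angular":[0,0,0],"slide":[0,0,0],"jaw":0},{"angular":[0,0,0],"slide":[0,0,0],"jaw":0}], "newtons": 40}}

```text
time_s: 5.2
tool_pos: [0.5951, -0.1456, 0.0822]
tool_rot: [-180.0, 0.0, 84.0]
force: [0.2, -0.3, -0.2]
grip_width: 0.0347
grasp_force: 0.0
```

{"fn": "step_arm", "kwargs": {"rows": [{"angular":[0,0,0],"slide":[0,0,0],"jaw":0},{"angular":[0,0,0],"slide":[0,0,0],"jaw":0},{"angular":[0,0,0],"slide":[0,0,0],"jaw":0},{"angular":[0,0,0],"slide":[0,0,0],"jaw":0}]}}

```text
time_s: 5.7
tool_pos: [0.5945, -0.1456, 0.0821]
tool_rot: [-179.9, -0.0, 84.0]
force: [-2.8, 0.7, 2.3]
grip_width: 0.021
grasp_force: 40.0
```

{"fn": "step_arm", "kwargs": {"rows": [{"angular":[0,0,0],"slide":[-0.009,0,0],"jaw":0},{"angular":[0,0,0],"slide":[-0.009,0,0],"jaw":0},{"angular":[0,0,0],"slide":[-0.009,0,0],"jaw":0},{"angular":[0,0,0],"slide":[-0.009,0,0],"jaw":0},{"angular":[0,0,0],"slide":[0,0,0],"jaw":0}]}}

```text
time_s: 6.32
tool_pos: [0.5929, -0.1597, 0.0821]
tool_rot: [-179.9, -0.3, 84.1]
force: [-5.6, 8.5, 4.4]
grip_width: 0.0211
grasp_force: 40.0
```

{"fn": "step_arm", "kwargs": {"rows": [{"angular":[0,0,0],"slide":[-0.008,0,0],"jaw":0},{"angular":[0,0,0],"slide":[-0.008,0,0],"jaw":0},{"angular":[0,0,0],"slide":[0,0,0],"jaw":0},{"angular":[0,0,0],"slide":[0,0,0],"jaw":0}]}}

```text
time_s: 6.82
tool_pos: [0.5923, -0.1656, 0.0821]
tool_rot: [-179.8, -0.5, 84.2]
force: [-5.9, 11.0, 6.8]
grip_width: 0.0206
grasp_force: 40.0
```

{"fn": "step_arm", "kwargs": {"rows": [{"angular":[0,0,0],"slide":[-0.008,0,0],"jaw":0},{"angular":[0,0,0],"slide":[0,0,0],"jaw":0},{"angular":[0,0,0],"slide":[0,0,0],"jaw":0}]}}

```text
time_s: 7.2
tool_pos: [0.5923, -0.1657, 0.082]
tool_rot: [-179.7, -0.8, 84.3]
force: [-5.7, 16.2, 8.9]
grip_width: 0.0209
grasp_force: 40.1
```

```bash
python3 -c "
from h import *
to([.5948,-.1425,.083])
a=env.read_camera('side')[120:220,190:320,::-1]
r=lambda x:cv2.resize(x,None,fx=5,fy=5,interpolation=cv2.INTER_CUBIC)
cv2.imwrite('pics/k2.png',r(a))"
```

```text
t 7.2 pos [ 0.5923 -0.1657  0.082 ] rot [-179.74   -0.77   84.29] F [-5.7 16.2  8.9] w 0.02088038696681559 slide [ 0.0466  0.0004 -0.0013]
```

View pics/k2.png

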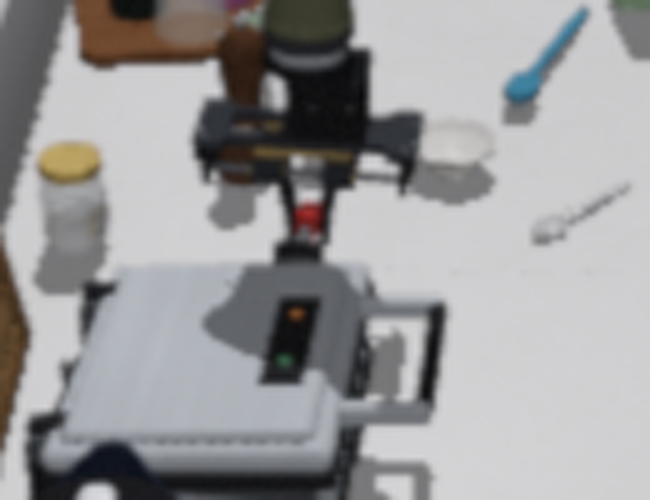

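The force jumped without further motion, so the knob is at its stop. The bar's right end has risen from row 189 to about row 181, so the lid is ajar. I'll let the knob go home and release it.

{"fn": "step_arm", "kwargs": {"rows": [{"angular":[0,0,0],"slide":[0.013,0,0],"jaw":0},{"angular":[0,0,0],"slide":[0.013,0,0],"jaw":0},{"angular":[0,0,0],"slide":[0.013,0,0],"jaw":0},{"angular":[0,0,0],"slide":[0.011,0,0],"jaw":0.4},{"angular":[0,0,0],"slide":[0,0,0],"jaw":1},{"angular":[0,0,0],"slide":[0,0,0],"jaw":1},{"angular":[0,0,0],"slide":[0,0,0],"jaw":1},{"angular":[0,0,0],"slide":[0,0,0],"jaw":1}]}}

```text
time_s: 8.25
tool_pos: [0.5946, -0.1511, 0.0823]
tool_rot: [180.0, 0.0, 83.9]
force: [0.7, 0.1, -0.7]
grip_width: 0.0628
grasp_force: 0.0
```

{"fn": "step_arm", "kwargs": {"rows": [{"angular":[0,0,0],"slide":[0,0,-0.08],"jaw":1},{"angular":[0,0,0],"slide":[0,0,-0.1],"jaw":1},{"angular":[0,0,0],"slide":[0,0,-0.1],"jaw":1},{"angular":[0,0,0],"slide":[0,0,-0.1],"jaw":0.5},{"angular":[0,0,0],"slide":[0,0,0],"jaw":0.5},{"angular":[0,0,0],"slide":[0,0,0],"jaw":0.5}]}}

```text
time_s: 9.0
tool_pos: [0.5943, -0.1506, 0.2717]
tool_rot: [-180.0, -0.0, 84.0]
force: [-0.3, 1.1, -0.8]
grip_width: 0.0645
grasp_force: 0.0
```

```bash
python3 -c "
from h import *
b=env.read_camera('top')[110:225,200:330,::-1]
a=env.read_camera('side')[130:235,190:320,::-1]
r=lambda x:cv2.resize(x,None,fx=6,fy=6,interpolation=cv2.INTER_CUBIC)
cv2.imwrite('pics/k3.png',r(a)[:600])
im=cv2.cvtColor(np.ascontiguousarray(env.read_camera('side')),cv2.COLOR_RGB2HSV)[150:190,235:265]
m=(((im[...,0]<10)|(im[...,0]>170))&(im[...,1]>100));ys,xs=np.nonzero(m);print(xs.mean()+235,ys.mean()+150,len(xs))
ht=np.array([.770,.0402,.075]);M=Ro.from_euler('z',-6,degrees=True).as_matrix()
for a in (0.05,.1,.12,.15,.523):
    b=a+np.arctan2(7,283);P=ht+M@[-.283*np.cos(b),0,.283*np.sin(b)];print(a,P.round(4),proj('side',P).round(1))
    to(P)
"
```

```text
250.5 168.2 20
0.05 [0.4893 0.0697 0.0961] [276.5 194.8]
t 9.15 pos [ 0.5939 -0.1503  0.2706] rot [-179.84   -0.     83.97] F [-0.2  0.  -0.3] w 0.052792313301523716 slide [ 0.4156 -0.2531  0.3496]
0.1 [0.4907 0.0696 0.1102] [276.3 191.8]
t 9.15 pos [ 0.5939 -0.1503  0.2706] rot [-179.84   -0.     83.97] F [-0.2  0.  -0.3] w 0.052792313301523716 slide [ 0.4156 -0.2504  0.3214]
0.12 [0.4915 0.0695 0.1158] [276.2 190.7]
t 9.15 pos [ 0.5939 -0.1503  0.2706] rot [-179.84   -0.     83.97] F [-0.2  0.  -0.3] w 0.052792313301523716 slide [ 0.4156 -0.2489  0.3102]
0.15 [0.4928 0.0693 0.1242] [275.9 188.9]
t 9.15 pos [ 0.5939 -0.1503  0.2706] rot [-179.84   -0.     83.97] F [-0.2  0.  -0.3] w 0.052792313301523716 slide [ 0.4156 -0.2463  0.2934]
0.523 [0.5297 0.0655 0.2224] [266.8 166.4]
t 9.15 pos [ 0.5939 -0.1503  0.2706] rot [-179.84   -0.     83.97] F [-0.2  0.  -0.3] w 0.052792313301523716 slide [ 0.4156 -0.1726  0.0969]
```

View pics/k3.png

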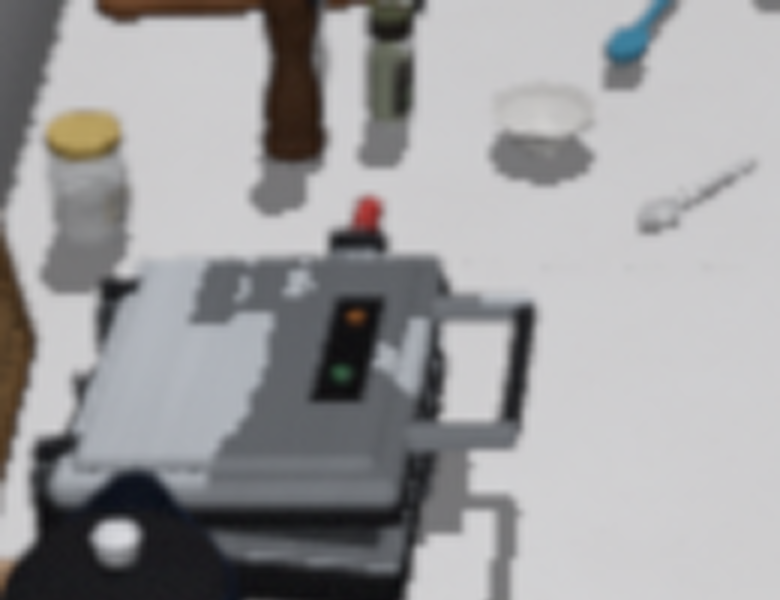

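The bar's middle is at full-image (276.2,191.3), so the lid is at about 0.11 rad. The knob is back home near (251,165.5). Next I'll move to the handle.

{"fn": "step_arm", "kwargs": {"rows": [{"angular":[0,0,0],"slide":[0.069,-0.0415,0],"jaw":0.5},{"angular":[0,0,0],"slide":[0.069,-0.0415,0],"jaw":0.5},{"angular":[0,0,0],"slide":[0.069,-0.0415,0],"jaw":0.5},{"angular":[0,0,0],"slide":[0.069,-0.0415,0],"jaw":0.5},{"angular":[0,0,0],"slide":[0.069,-0.0415,0],"jaw":0.5},{"angular":[0,0,0],"slide":[0.069,-0.0415,0],"jaw":0.5},{"angular":[0,0,0],"slide":[0,0,0.08],"jaw":0.5},{"angular":[0,0,0],"slide":[0,0,0.08],"jaw":0.5},{"angular":[0,0,0],"slide":[0,0,0],"jaw":0.5}]}}

```text
time_s: 10.28
tool_pos: [0.4897, 0.0678, 0.1889]
tool_rot: [-179.6, 0.2, 84.0]
force: [-0.7, -0.8, -0.7]
grip_width: 0.0436
grasp_force: 0.0
```

```bash
python3 -c "
from h import *
to([.492,.0696,.113])"
```

```text
t 10.275 pos [0.4897 0.0678 0.1889] rot [-179.61    0.21   83.97] F [-0.7 -0.8 -0.7] w 0.043627363935588 slide [0.0047 0.0053 0.1518]
```

{"fn": "step_arm", "kwargs": {"rows": [{"angular":[0,0,0],"slide":[0.004,0.005,0.05],"jaw":0.5},{"angular":[0,0,0],"slide":[0,0,0.05],"jaw":0.5},{"angular":[0,0,0],"slide":[0,0,0.05],"jaw":0.5},{"angular":[0,0,0],"slide":[0,0,0],"jaw":0.5},{"angular":[0,0,0],"slide":[0,0,0],"jaw":0},{"angular":[0,0,0],"slide":[0,0,0],"jaw":0},{"angular":[0,0,0],"slide":[0,0,0],"jaw":0},{"angular":[0,0,0],"slide":[0,0,0],"jaw":0},{"angular":[0,0,0],"slide":[0,0,0],"jaw":0},{"angular":[0,0,0],"slide":[0,0,0],"jaw":0}], "newtons": 40}}

```text
time_s: 11.52
tool_pos: [0.4929, 0.0705, 0.1167]
tool_rot: [-179.7, -0.0, 84.0]
force: [-5.3, 0.5, 0.8]
grip_width: 0.0149
grasp_force: 40.0
```

```bash
python3 -c "
from h import *
b=env.read_camera('top')[110:225,200:330,::-1]
a=env.read_camera('side')[120:220,220:350,::-1]
r=lambda x:cv2.resize(x,None,fx=4,fy=4,interpolation=cv2.INTER_CUBIC)
cv2.imwrite('pics/k4.png',r(a))
to([.492,.0696,.113])"
```

```text
t 11.625 pos [0.4929 0.0706 0.1167] rot [-179.71   -0.     83.99] F [-5.3  0.6  1.2] w 0.015185554718983469 slide [-0.0021 -0.0016  0.0074]
```

View pics/k4.png

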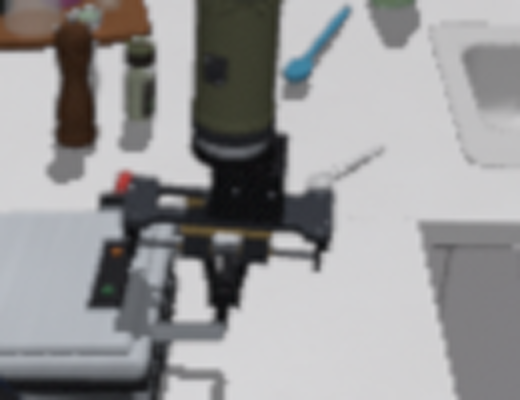

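The gripper holds the bar, with the opening at 15 mm and the fingers on the bar's middle. I'll lift it along the arc.

{"fn": "step_arm", "kwargs": {"rows": [{"angular":[0,0,0],"slide":[0,0.0047,-0.029],"jaw":0},{"angular":[0,0,0],"slide":[0,0.0062,-0.0284],"jaw":0},{"angular":[0,0,0],"slide":[0,0.0076,-0.0284],"jaw":0},{"angular":[0,0,0],"slide":[0,0.009,-0.0278],"jaw":0},{"angular":[0,0,0],"slide":[0,0,0],"jaw":0}]}}

```text
time_s: 12.25
tool_pos: [0.507, 0.0689, 0.1749]
tool_rot: [-179.7, -0.0, 84.0]
force: [-7.5, 2.5, -1.2]
grip_width: 0.0147
grasp_force: 40.0
```

{"fn": "step_arm", "kwargs": {"rows": [{"angular":[0,0,0],"slide":[0,0.0106,-0.0272],"jaw":0},{"angular":[0,0,0],"slide":[0,0.0118,-0.0268],"jaw":0},{"angular":[0,0,0],"slide":[0,0.0134,-0.026],"jaw":0},{"angular":[0,0,0],"slide":[0,0.0144,-0.0254],"jaw":0},{"angular":[0,0,0],"slide":[0,0,0],"jaw":0},{"angular":[0,0,0],"slide":[0,0,0],"jaw":0},{"angular":[0,0,0],"slide":[0,0,0],"jaw":0},{"angular":[0,0,0],"slide":[0,0,0],"jaw":0}]}}

```text
time_s: 13.25
tool_pos: [0.5307, 0.0662, 0.2263]
tool_rot: [-179.6, 0.0, 84.0]
force: [-9.4, 1.2, -2.9]
grip_width: 0.0148
grasp_force: 40.0
```

```bash
python3 -c "
from h import *
a=env.read_camera('side')[100:220,190:320,::-1]
cv2.imwrite('pics/k5.png',cv2.resize(a,None,fx=5,fy=5,interpolation=cv2.INTER_CUBIC))
to([.5297,.0655,.2224]);print(proj('side',np.array([.5297,.0655,.2224])))"
```

```text
t 13.3 pos [0.5307 0.0662 0.2263] rot [-1.7955e+02  4.0000e-02  8.3990e+01] F [-10.3   1.2  -2.7] w 0.014576175100594948 slide [-0.0017 -0.0017  0.0078]
[266.82892185 166.43689946]
```

View pics/k5.png

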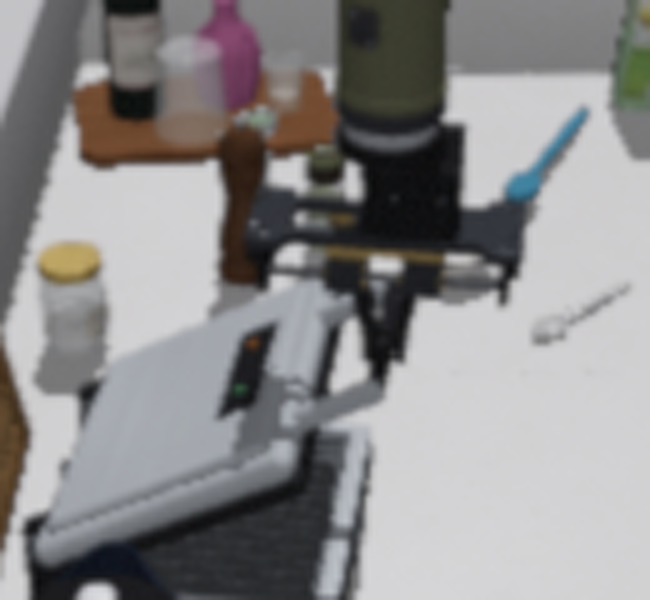

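The lid stands at about 30° with the bar still in the fingers at crop (385,350), the bystanders haven't moved, and the loads are small. I'll settle briefly and hand in.

{"fn": "step_arm", "kwargs": {"rows": [{"angular":[0,0,0],"slide":[0,-0.002,0.002],"jaw":0},{"angular":[0,0,0],"slide":[0,0,0],"jaw":0},{"angular":[0,0,0],"slide":[0,0,0],"jaw":0},{"angular":[0,0,0],"slide":[0,0,0],"jaw":0},{"angular":[0,0,0],"slide":[0,0,0],"jaw":0},{"angular":[0,0,0],"slide":[0,0,0],"jaw":0}]}}

```text
time_s: 14.05
tool_pos: [0.53, 0.0663, 0.2253]
tool_rot: [-179.6, 0.0, 84.0]
force: [-8.8, 0.6, -3.9]
grip_width: 0.0148
grasp_force: 40.0
```

```bash
python3 -c "
from h import *
to([.5297,.0655,.2224]);print(env.sign_off())"
```

```text
t 14.05 pos [0.53   0.0663 0.2253] rot [-1.796e+02  4.000e-02  8.399e+01] F [-8.8  0.6 -3.9] w 0.014802512632169475 slide [-0.0017 -0.0004  0.0058]
the job is handed in; nothing more can be done
None
```

I pulled the lock knob to its stop and let it spring back, then raised the lid to about 30° with the handle still held in the gripper, and handed the job in at about 14 s; no verdict came back.

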